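# Slide the chopping board home and snap its clamp shut

## Robot

A 6-joint arm with a two-finger parallel gripper is mounted at the origin on a cart in front of the work surface, level with it; the furniture and walls round the work are solid. World frame = base frame: x ahead of the robot, y to its left, z up, the work surface at z = 0. Lengths are in m, angles in degrees, forces in N, time in s.
With the tool pointing down it reaches from about 0.25 to 0.725 m from the base axis. Payload 9.7 kg.
Tool frame: the origin (TCP) lies midway between the tips of the shut fingers; the grasp point (between the pads) lies 19 mm behind it (bot.hold_point_z is the distance from the TCP to the grasp point, in m); z points along the fingers, y is the line along which they close (so a half turn about z gives the same grasp; the last joint's range is limited). The gripper opens to 85 mm and grips with 20 to 120 N. Pads are 22 mm wide; open, the fingers measure 114 mm over their backs; the gripper's body (76 mm by 85 mm) begins 54 mm behind the grasp point. The pads swing forward as they close: fully open they stand 13 mm farther back than shut.
Start: joints at [-69.901, 4.979, 10.078, 95.1, 0, 90], TCP at [0.189, -0.517, 0.231] pointing down, gripper open.
Joint ranges: [-179.16, 179.16], [-48.56, 103.87], [-65.8, 70.77], [-126.05, 130.52], [-82.76, 87.17], [-180, 180]. Speed limits (degrees/s): [127.2, 127.2, 147.25, 180, 180, 180].

## Interface

Orientations are given as [roll, pitch, yaw] about the fixed x, y, z axes, in that order (R = Rz(yaw) Ry(pitch) Rx(roll)).
In Python, from workcell import bot gives the robot as it stands.
- The arm moves only by the tool play_rows, never from a script. Its argument "steps" is a list that holds one entry, the list of rows, each a list of 4 numbers: the shift along the tool's x, y, z in m, then the turn about the tool's z in rad. In form: [[[tx, ty, tz, yaw], ...]]. A call has exactly 5 rows; each row shifts and turns the commanded pose from where the row before left it, along the tool's axes as they then stand; what a row does not reach is not made up. A row lasts 1/12 s, in which the tool goes at most 41.7 mm and 7.16 degrees, less where a joint would pass 70% of its speed; a pose out of reach is approached as far as the arm can. A call is refused whole if a number of a shift passes 0.0417 or a number of a turn 0.125, either way. A call with a gripper value outside its range is refused whole. "gripper" is the finger opening in m, from 0 to 0.0854, set as the call begins (left out, the last holds). The fingers move at their own pace and stop on an object; "squeeze" is the grip in N (left out, the last holds). Time passes only in rows, so rows that do not move let the fingers close, or fill a call up. It gives the time, the measured TCP pose, the force, the opening and the grip force at its end, in the units of the state.
- bot.get_obs(): the state, without advancing time (a new reading comes with each control period).
- bot.camera(name): name is "scene" or "top" or "wrist"; returns a dict with "img" (384x512x3 uint8, blue, green, red), "vfov" (degrees; the focal length in pixels is half the picture's height over the tangent of half this angle, whatever the lens; pixels are square), "cx", "cy" (the principal point, pixels), "xyz" and "attitude" of the camera in the world. Camera axes: x right, y down, z forward; pixel columns grow to the right and rows downward; lengths in m; the calibration is good to about 2 mm. A picture is of the moment at which its call begins. There is no depth.
- bot.job_done(): hands the job in; it is judged then, once.
The state is a dict: "time": time; "q": joint angles; "qd": joint speeds; "joint_efforts": joint torques, N m; "ee_pos": TCP position; "tcp_rot": TCP orientation; "wrist_force": force on the tool from outside, world axes, zero at the start; "torque": the same for the moment, N m; "opening": finger opening in m; "grasp_force": force on a finger pad.
Only numpy, scipy, OpenCV 4.12 (cv2) and the standard library are available. Lean on these libraries where they do the work, as an engineer would, in place of code of your own. Each camera call takes 0.05 s, during which the arm holds its last target. There are 200 camera calls.

## Task

Get the chopping board ready for cutting: push it along the worktop until its edge sits flush against the steel stop rail of the board clamp, and then push the clamp's red lever over past its middle so that it snaps across and the rubber pad presses the board down. Only push with the fingers: do not lift the board, and leave the garlic, the lemon and the salt shaker where they stand.

Things in the scene. Friction and masses are not known exactly. Their poses are not given: they have to be found in the camera images.
- chopping_board: Loose wooden chopping board lying flat on the worktop, 240 (its x) x 340 (its y) x 20 mm, about 0.7 kg. Origin: centre of the underside. Its +y end (a 240 mm edge) faces the stop rail, 30 to 60 mm away at the start and nearly parallel to it; the -y end is free to be pushed. It is home when this origin lies 170 mm from the rail's face, at y = -170 mm in the frame of clamp_base. Sliding it takes about 3 to 8 N.
- clamp_base: Steel board clamp screwed to the worktop (fixed in place). Origin: on the worktop under the middle of the stop rail's face. x runs along the rail, +y points away from the board (the board is pushed in +y), z up. The stop rail is 200 mm long in x, y = 0 to 14 mm, 30 mm high; behind it is a foot plate (90 mm in x, to y = 115 mm, 8 mm high) with two cheeks (36 mm over both, y = 15 to 90 mm, 58 mm high) that carry the red lever and the hold-down arm.
- clamp_lever (a joint): Red toggle lever, hinged about the x direction of clamp_base at y = 62 mm, z = 47 mm in that frame. 0 = open: it leans 0.6 rad from upright towards +y, away from the board. 1.2 = closed: it leans 0.6 rad towards -y, over the board. Upright is 0.6. A spring drives it to the nearer end: about 6.5 N across the grip to start it moving, less and less to the middle; past the middle it snaps over by itself and stays.
- lever_grip (a point): Point on the axis of the red lever's plastic grip, 80 mm from its hinge. The grip is a round bar 22 mm thick that runs from 48 mm to 94 mm from the hinge and ends in a round end (top at 105 mm). With the lever open the point lies at about y = 107 mm, z = 113 mm in the frame of clamp_base; closed, at y = 17 mm and the same height; upright, at z = 127 mm.
- hold_arm: Steel hold-down arm with a rubber pad under its end, coupled to the lever. Origin: its hinge, at y = 28 mm, z = 45 mm in the frame of clamp_base. Lever open: it slopes up by 0.7 rad towards the board (top about 110 mm above the worktop). Lever closed: it lies level (56 mm high at most), reaches 54 mm over the board, and the sprung pad (24 mm across, centre 42 mm from the rail's face) presses with about 6 N.
- garlic: Loose garlic bulb, 60 mm across, 59 mm high, beside the clamp; bystander. Origin: centre of the underside.
- lemon: Loose yellow lemon, 78 x 55 x 56 mm, lying beside the clamp; bystander. Origin: centre of the underside.
- salt_shaker: Loose glass salt shaker with a grey perforated top, 45 mm across, 81 mm high, beside the board; bystander. Origin: centre of the underside.

How it is judged (in metres and radians):
On the way, in this order (a step that is already met when the one before it is completed fails the run):
1. the board sits flush against the stop rail while the lever is still open (y of chopping_board in the frame of clamp_base above -0.175 m and angle between the x axis of chopping_board and the x axis of clamp_base, either way round below 0.035 rad and value of joint clamp_lever below 0.4 rad), for 0.2 s.
2. the lever has snapped over to its closed end and the pad presses on the board (value of joint clamp_lever above 1.1 rad and contact force between hold_arm and chopping_board above 3 N), for 0.2 s.
At the end, for the whole second after the job is handed in: The board lies still, its end within 5 mm of the rail's face and within 0.035 rad of parallel to it; the lever is at its closed end (over 1.1 rad); the pad presses on the board with more than 3 N (all of step 2 and y of chopping_board in the frame of clamp_base above -0.175 m and angle between the x axis of chopping_board and the x axis of clamp_base, either way round below 0.035 rad and linear speed of chopping_board below 0.01 m/s); the robot touches nothing.
It fails at once if the board is lifted or tipped (more than 12 mm or 0.1 rad) (height (world z) of chopping_board above 0.012 m or angle between chopping_board's own z axis and vertical above 0.1 rad).
It fails at once if the garlic is moved (more than 20 mm) (distance of garlic from where it was at the start of the episode above 0.02 m).
It fails at once if the lemon is moved (more than 20 mm) (distance of lemon from where it was at the start of the episode above 0.02 m).
It fails at once if the salt shaker is moved (more than 20 mm) (distance of salt_shaker from where it was at the start of the episode above 0.02 m).
It also fails if it takes over 45 s, if anything falls off the work surface, if the arm or the gripper's body presses on something with over 40 N, if the wrist force passes 120 N, or if a joint passes its speed limit or range.

## Working session

There is one attempt and no reset: what is moved stays moved. The work goes in short steps, Python scripts to look and compute and a tool call to move; the robot and the scene stay as the last step left them, time stands still between calls to the robot, and variables do not carry over. Pictures are saved under pics/ and viewed, at most 10 in all, crops included, and the job is handed in when it is done.

Besides the shell and the picture viewer there is one more tool, called after ">>>" as name(argument=value, ...) on one line, values as JSON. play_rows: Moves the arm, as the interface text tells. Its arguments: {"type":"object","properties":{"steps":{"type":"array","items":{"type":"array","items":{"type":"array","items":{"type":"number"}}}},"gripper":{"type":"number"},"squeeze":{"type":"number"}},"required":["steps"]}

```bash
mkdir -p pics; cat > h.py <<'E'
from workcell import bot
import cv2, numpy as np
from scipy.spatial.transform import Rotation as R
def shot(n,f):
    c=bot.camera(n); cv2.imwrite(f'pics/{f}.png',c['img']); 
    import pickle; pickle.dump(c,open(f'pics/{f}.pkl','wb')); return c
def load(f):
    import pickle; return pickle.load(open(f'pics/{f}.pkl','rb'))
def rot(c):
    a=np.array(c['attitude'],float)
    return a if a.shape==(3,3) else R.from_euler('xyz',a,degrees=True).as_matrix()
def px(c,u,v,z):
    f=192/np.tan(np.radians(c['vfov'])/2)
    d=rot(c)@np.array([(u-c['cx'])/f,(v-c['cy'])/f,1]); o=np.array(c['xyz'])
    return (o+d*(z-o[2])/d[2]).round(4)
E
python3 - <<'E'
from h import *
for n in('top','scene'):
    c=shot(n,n+'1'); print({k:v for k,v in c.items() if k!='img'})
a=cv2.imread('pics/top1.png'); cv2.imwrite('pics/top1b.png',cv2.resize(a,(800,600),interpolation=cv2.INTER_CUBIC))
print(bot.get_obs())
E
```

```text
{'vfov': 42.900297134050035, 'cx': 260.67479342930375, 'cy': 187.62761783305115, 'xyz': array([0.5174827 , 0.09331118, 1.09749826]), 'attitude': array([-175.77210801,    0.24258413,  -88.56767592])}
{'vfov': 42.86645848583633, 'cx': 251.80735734059297, 'cy': 204.03445526943003, 'xyz': array([-0.35672481,  0.65684322,  0.72290058]), 'attitude': array([-120.21250002,   -1.50107182, -119.1441549 ])}
{'time': 0.1, 'q': array([-6.99019047e+01,  5.00889175e+00,  1.00410120e+01,  9.50990778e+01,
        1.95849129e-03,  9.00000124e+01]), 'qd': array([-0.00754539, -0.09268843,  0.08388188, -0.12578847, -0.01276228,
        0.005887  ]), 'joint_efforts': array([ 6.22570333e-04, -5.21560764e+01,  4.65654767e+01,  1.60615111e-02,
       -1.78205248e-06, -3.03121078e-05]), 'ee_pos': array([ 0.18893996, -0.51632754,  0.23066298]), 'tcp_rot': array([-1.79933042e+02, -1.95847548e-03,  2.00980806e+01]), 'wrist_force': array([ 0.00140139,  0.23749993, -0.38695118]), 'torque': array([-0.00242221,  0.03295064,  0.0123916 ]), 'grasp_force': 0.0, 'opening': 0.08546579009650758}
```

View pics/top1b.png

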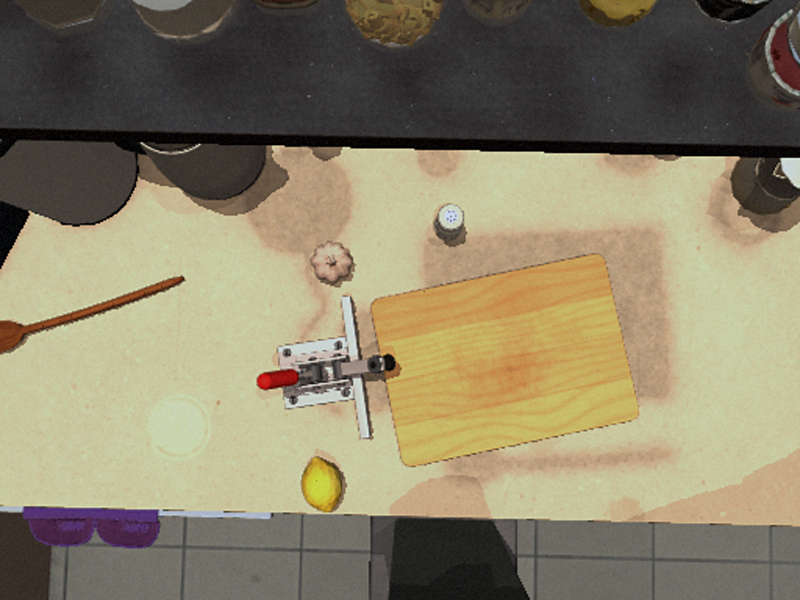

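View pics/scene1.png

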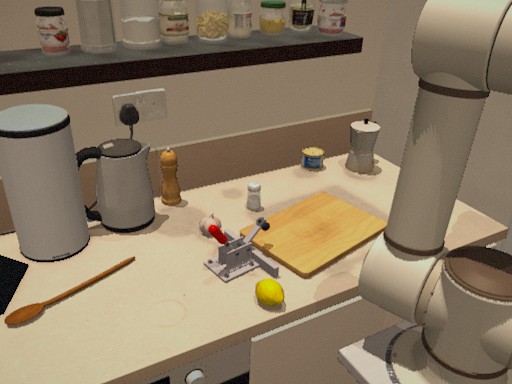

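The top view (800x600 enlargement) shows the board corners at about (372,300), (605,253), (638,418), (404,467). The rail face runs (351,296)–(370,437), the red grip end is near (263,381), the garlic (331,262), the lemon (322,484) and the shaker (451,218).

```bash
python3 - <<'E'
from h import *
c=load('top1'); s=1/1.5625
P=lambda u,v,z: px(c,u*s,v*s,z)
b=[P(*p,.02) for p in((371,299),(606,252),(639,419),(404,468))]
print('board',b); b=np.array(b); print('ctr',b.mean(0),[np.linalg.norm(b[i]-b[(i+1)%4]) for i in range(4)])
for d in (b[0]-b[1],b[3]-b[2]): print('board +y dir',np.degrees(np.arctan2(d[1],d[0])))
r1,r2=P(351,296,.03),P(370,437,.03); print('rail',r1,r2,np.linalg.norm(r1-r2))
d=r1-r2; print('rail normal ang',np.degrees(np.arctan2(d[1],d[0]))+90, 'ctr',(r1+r2)/2)
print('grip tip',P(265,381,.12),'garlic',P(331,262,.03),'lemon',P(322,484,.028),'shaker',P(451,218,.081))
a=c['img'][170:310,150:290]; cv2.imwrite('pics/crop.png',cv2.resize(a,(600,600),interpolation=cv2.INTER_CUBIC))
E
```

```text
board [array([0.5875, 0.151 , 0.02  ]), array([ 0.6625, -0.1806,  0.02  ]), array([ 0.4289, -0.2279,  0.02  ]), array([0.353 , 0.0984, 0.02  ])]
ctr [ 0.507975 -0.039775  0.02    ] [np.float64(0.33997582266978926), np.float64(0.23834061760430172), np.float64(0.3350111938428326), np.float64(0.240326881559263)]
board +y dir 102.74450672786472
board +y dir 103.09460485047315
rail [0.5903 0.1786 0.03  ] [0.3956 0.1464 0.03  ] 0.1973446984339838
rail normal ang 99.39072638618526 ctr [0.49295 0.1625  0.03   ]
grip tip [0.473  0.2777 0.12  ] garlic [0.6376 0.2082 0.03  ] lemon [0.3296 0.2109 0.028 ] shaker [0.6952 0.0433 0.081 ]
```

View pics/crop.png

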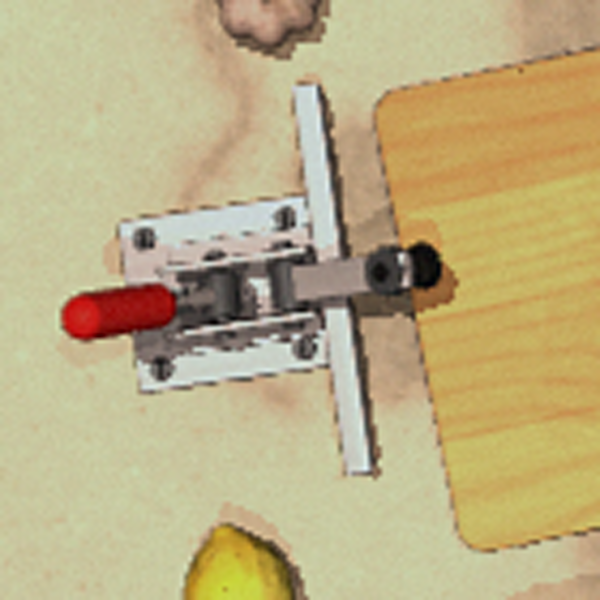

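>>> play_rows(steps=[[[0, 0, 0, -0.125], [0, 0, 0, -0.125], [0, 0, 0, -0.125], [0, 0, 0, -0.125], [0, 0, 0, -0.125]]])

```text
time: 0.52
ee_pos: [0.189, -0.5164, 0.2308]
tcp_rot: [-180.0, -0.0, 56.3]
wrist_force: [0.3, 0.4, 0.4]
opening: 0.0851
grasp_force: 0.0
```

>>> play_rows(steps=[[[0, 0, 0, -0.125], [0, 0, 0, -0.125], [0, 0, 0, -0.125], [0, 0, 0, -0.125], [0, 0, 0, -0.125]]])

```text
time: 0.93
ee_pos: [0.189, -0.5164, 0.2308]
tcp_rot: [-180.0, -0.0, 92.1]
wrist_force: [-0.2, -0.5, 0.3]
opening: 0.0854
grasp_force: 0.0
```

>>> play_rows(steps=[[[0, 0, 0, -0.0275], [0, 0, 0, -0.0275], [0, 0, 0, -0.0275], [0, 0, 0, -0.0275], [0, 0, 0, -0.0275]]])

```text
time: 1.35
ee_pos: [0.1889, -0.5164, 0.2309]
tcp_rot: [-180.0, -0.0, 99.7]
wrist_force: [0.5, -0.6, 1.3]
opening: 0.0851
grasp_force: 0.0
```

>>> play_rows(steps=[[[0.014, 0.027, 0, 0], [0.014, 0.027, 0, 0], [0.014, 0.027, 0, 0], [0.014, 0.027, 0, 0], [0.014, 0.027, 0, 0]]])

```text
time: 1.77
ee_pos: [0.3113, -0.4239, 0.231]
tcp_rot: [-180.0, -0.0, 99.6]
wrist_force: [0.8, -0.5, 0.7]
opening: 0.0854
grasp_force: 0.0
```

>>> play_rows(steps=[[[0.014, 0.027, 0, 0], [0.014, 0.027, 0, 0], [0.014, 0.027, 0, 0], [0.014, 0.027, 0, 0], [0.014, 0.027, 0, 0]]])

```text
time: 2.18
ee_pos: [0.4328, -0.3323, 0.231]
tcp_rot: [-180.0, -0.0, 99.6]
wrist_force: [-0.2, 0.0, -0.3]
opening: 0.0855
grasp_force: 0.0
```

>>> play_rows(steps=[[[0.014, 0.027, 0, 0], [0.014, 0.027, 0, 0], [0.014, 0.027, 0, 0], [0.014, 0.027, 0, 0], [0.014, 0.027, 0, 0]]])

```text
time: 2.6
ee_pos: [0.5543, -0.2407, 0.2309]
tcp_rot: [-180.0, -0.0, 99.6]
wrist_force: [0.0, 0.2, -0.1]
opening: 0.0852
grasp_force: 0.0
```

>>> play_rows(steps=[[[-0.001, 0, 0.04, 0], [-0.001, 0, 0.04, 0], [-0.001, 0, 0.04, 0], [-0.001, 0, 0.04, 0], [-0.001, 0, 0.04, 0]]])

```text
time: 3.02
ee_pos: [0.5538, -0.2465, 0.0291]
tcp_rot: [-180.0, -0.0, 99.6]
wrist_force: [0.3, -0.7, 0.6]
opening: 0.0854
grasp_force: 0.0
```

>>> play_rows(steps=[[[0, 0, 0.007, 0], [0, 0, 0.007, 0], [0, 0, 0.007, 0], [0, 0, 0.007, 0], [0, 0, 0.005, 0]]])

```text
time: 3.43
ee_pos: [0.5553, -0.2474, -0.0002]
tcp_rot: [179.9, 0.1, 99.6]
wrist_force: [-0.3, -0.6, -0.1]
opening: 0.0853
grasp_force: 0.0
```

```bash
python3 - <<'E'
from h import *
c=shot('top','t2'); a=c['img'][130:320,200:453]; cv2.imwrite('pics/t2c.png',cv2.resize(a,(799,600),interpolation=cv2.INTER_CUBIC))
o=bot.get_obs();print(o['ee_pos'],o['wrist_force'])
E
```

```text
[ 0.55468658 -0.24708864 -0.0014695 ] [-0.42631736 -0.14874441 -1.04349945]
```

View pics/t2c.png

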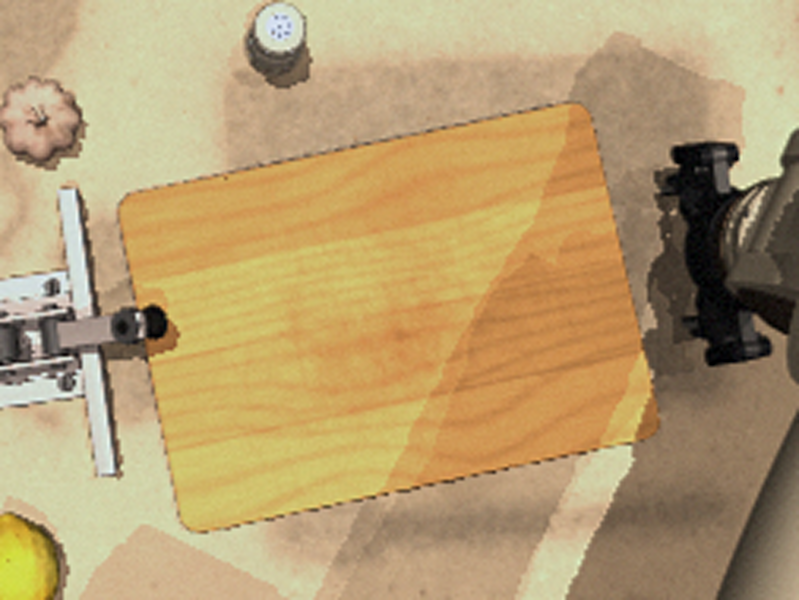

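The crop shows the open gripper just off the board's free end (edge from about (592,115) to (655,430)), straddling its middle. The shaker and garlic are clear, so I'll push.

>>> play_rows(steps=[[[0.005, 0, 0, 0], [0.005, 0, 0, 0], [0.005, 0, 0, 0], [0.005, 0, 0, 0], [0.005, 0, 0, 0]]])

```text
time: 3.9
ee_pos: [0.5501, -0.2216, -0.0013]
tcp_rot: [180.0, 0.0, 99.6]
wrist_force: [0.3, 0.7, -1.0]
opening: 0.0855
grasp_force: 0.0
```

>>> play_rows(steps=[[[0.004, 0, 0, 0], [0.004, 0, 0, 0], [0.004, 0, 0, 0], [0.004, 0, 0, 0], [0.004, 0, 0, 0]]])

```text
time: 4.32
ee_pos: [0.5467, -0.2025, -0.0015]
tcp_rot: [180.0, 0.0, 99.6]
wrist_force: [0.6, -5.1, 2.6]
opening: 0.0854
grasp_force: 2.4
```

>>> play_rows(steps=[[[0.002, 0, 0, 0], [0.002, 0, 0, 0], [0.002, 0, 0, 0], [0.002, 0, 0, 0], [0.002, 0, 0, 0]]])

```text
time: 4.73
ee_pos: [0.5451, -0.1928, -0.0015]
tcp_rot: [180.0, 0.0, 99.6]
wrist_force: [1.2, -5.0, 2.5]
opening: 0.0855
grasp_force: 2.6
```

>>> play_rows(steps=[[[0.0015, 0, 0, 0], [0.0015, 0, 0, 0], [0.0015, 0, 0, 0], [0.0015, 0, 0, 0], [0.0015, 0, 0, 0]]])

```text
time: 5.15
ee_pos: [0.5431, -0.1895, -0.0014]
tcp_rot: [-179.8, 0.5, 99.5]
wrist_force: [-6.4, -34.7, 0.8]
opening: 0.0856
grasp_force: 16.2
```

>>> play_rows(steps=[[[0.001, 0, 0, 0], [0.001, 0, 0, 0], [0.001, 0, 0, 0], [0.001, 0, 0, 0], [0.001, 0, 0, 0]]])

```text
time: 5.57
ee_pos: [0.541, -0.1886, -0.0015]
tcp_rot: [-179.6, 0.9, 99.4]
wrist_force: [-13.4, -54.5, -0.3]
opening: 0.0855
grasp_force: 25.5
```

>>> play_rows(steps=[[[-0.002, 0, 0, 0], [-0.003, 0, 0, 0], [-0.005, 0, 0, 0], [-0.01, 0, 0, 0], [-0.01, 0, 0, 0]]])

```text
time: 5.98
ee_pos: [0.5479, -0.2098, -0.002]
tcp_rot: [-180.0, -0.1, 99.6]
wrist_force: [1.1, 0.1, -0.4]
opening: 0.0851
grasp_force: 0.0
```

```bash
python3 - <<'E'
from h import *
c=shot('top','t3'); a=c['img'][130:320,200:453]; cv2.imwrite('pics/t3c.png',cv2.resize(a,(799,600),interpolation=cv2.INTER_CUBIC))
E
```

```text
(no output)
```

View pics/t3c.png

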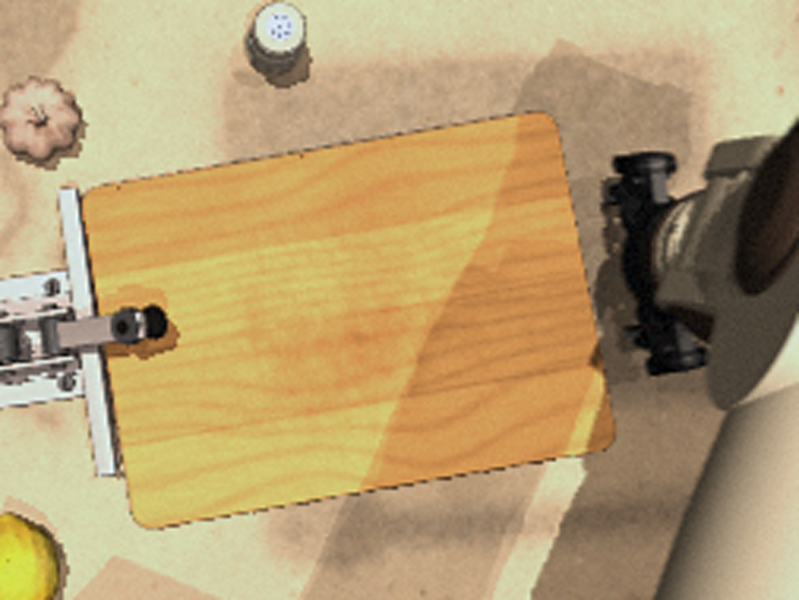

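```bash
python3 - <<'E'
from h import *
s=253/799.; 
from scipy.spatial.transform import Rotation
def edges(f):
    c=load(f); im=c['img']; g=cv2.GaussianBlur(cv2.cvtColor(im,cv2.COLOR_BGR2GRAY),(3,3),0)
    return c,im
def ang(c,pts,z):
    p=np.array([px(c,200+u*s,130+v*s,z) for u,v in pts]); d=p[-1]-p[0]; return np.degrees(np.arctan2(d[1],d[0])),p
c=load('t3')
print('long top',ang(c,[(540,113),(105,185)],.02))
print('long bot',ang(c,[(595,455),(165,526)],.02))
a,p=ang(c,[(128,505),(83,205)],.02);print('front',a+90,p)
a,p=ang(c,[(613,430),(559,130)],.02);print('back',a+90,p)
a,p=ang(c,[(118,472),(80,187)],.03);print('rail face top',a+90,p)
a,p=ang(c,[(97,475),(62,190)],.03);print('rail back top',a+90,p)
im=c['img'][180:300,210:260]; cv2.imwrite('pics/r3.png',cv2.resize(im,None,fx=5,fy=5,interpolation=cv2.INTER_CUBIC))
E
```

```text
long top (np.float64(100.84843652444076), array([[ 0.6516, -0.1433,  0.02  ],
       [ 0.5934,  0.1604,  0.02  ]]))
long bot (np.float64(100.7308295454092), array([[ 0.415 , -0.1832,  0.02  ],
       [ 0.359 ,  0.1123,  0.02  ]]))
front 100.24376357131794 [[0.3726 0.1381 0.02  ]
 [0.579  0.1754 0.02  ]]
back 100.61798810184557 [[ 0.4324 -0.1956  0.02  ]
 [ 0.6399 -0.1567  0.02  ]]
rail face top 99.30007924169837 [[0.3961 0.1452 0.03  ]
 [0.5909 0.1771 0.03  ]]
rail back top 98.75500283948136 [[0.3937 0.1595 0.03  ]
 [0.5885 0.1895 0.03  ]]
```

View pics/r3.png

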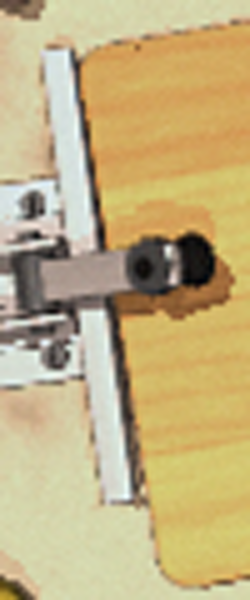

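The crop shows the board touching the rail's face near its upper end (85,55), with a thin gap of about 3 mm at the lower end (140,490). It is roughly 1–1.5° off, so I'll push again nearer the lagging side.

>>> play_rows(steps=[[[0, -0.009, 0, 0.001], [0, -0.009, 0, 0.001], [0, -0.009, 0, 0.001], [0, -0.009, 0, 0.001], [0, -0.009, 0, 0.001]]])

```text
time: 6.45
ee_pos: [0.5023, -0.2171, -0.0017]
tcp_rot: [-180.0, -0.0, 99.3]
wrist_force: [-0.7, -0.5, 0.5]
opening: 0.0856
grasp_force: 0.0
```

>>> play_rows(steps=[[[0.003, 0, 0, 0], [0.003, 0, 0, 0], [0.003, 0, 0, 0], [0.003, 0, 0, 0], [0.003, 0, 0, 0]]])

```text
time: 6.87
ee_pos: [0.5014, -0.202, -0.0017]
tcp_rot: [180.0, 0.0, 99.3]
wrist_force: [-0.1, 0.4, 0.3]
opening: 0.0856
grasp_force: 0.0
```

>>> play_rows(steps=[[[0.0015, 0, 0, 0], [0.0015, 0, 0, 0], [0.0015, 0, 0, 0], [0.0015, 0, 0, 0], [0.0015, 0, 0, 0]]])

```text
time: 7.28
ee_pos: [0.4994, -0.197, -0.0017]
tcp_rot: [-179.9, 0.3, 99.3]
wrist_force: [-5.6, -17.2, -1.2]
opening: 0.0854
grasp_force: 8.2
```

>>> play_rows(steps=[[[0.0006, 0, 0, 0], [0.0006, 0, 0, 0], [0.0006, 0, 0, 0], [0.0006, 0, 0, 0], [0.0006, 0, 0, 0]]])

```text
time: 7.7
ee_pos: [0.498, -0.1962, -0.0018]
tcp_rot: [-179.7, 0.5, 99.2]
wrist_force: [-9.6, -27.0, -1.0]
opening: 0.0851
grasp_force: 12.6
```

>>> play_rows(steps=[[[-0.003, 0, 0, 0], [-0.005, 0, 0, 0], [-0.01, 0, 0, 0], [-0.01, 0, 0, 0], [-0.01, 0, -0.02, 0]]])

```text
time: 8.12
ee_pos: [0.5039, -0.2296, 0.015]
tcp_rot: [-179.7, -0.2, 99.3]
wrist_force: [0.3, 0.0, -0.6]
opening: 0.0848
grasp_force: 0.0
```

```bash
python3 - <<'E'
from h import *
c=shot('top','t4'); a=c['img'][130:320,200:453]; cv2.imwrite('pics/t4c.png',cv2.resize(a,(799,600),interpolation=cv2.INTER_CUBIC))
o=load('t3')
# board motion t3->t4 by ECC on board patch
T=np.float32([[1,0,0],[0,1,0]]); G=lambda k:cv2.cvtColor(k['img'],cv2.COLOR_BGR2GRAY)
m=np.zeros((384,512),np.uint8); m[195:285,250:312]=255
r,T=cv2.findTransformECC(G(o),G(c),T,cv2.MOTION_EUCLIDEAN,(3,200,1e-7),m,5); print(r,T,np.degrees(np.arcsin(T[1,0])))
E
```

```text
0.9975377079614594 [[ 0.999988   -0.00489887  1.1195822 ]
 [ 0.00489887  0.999988   -1.2161713 ]] 0.2806858
```

View pics/t4c.png

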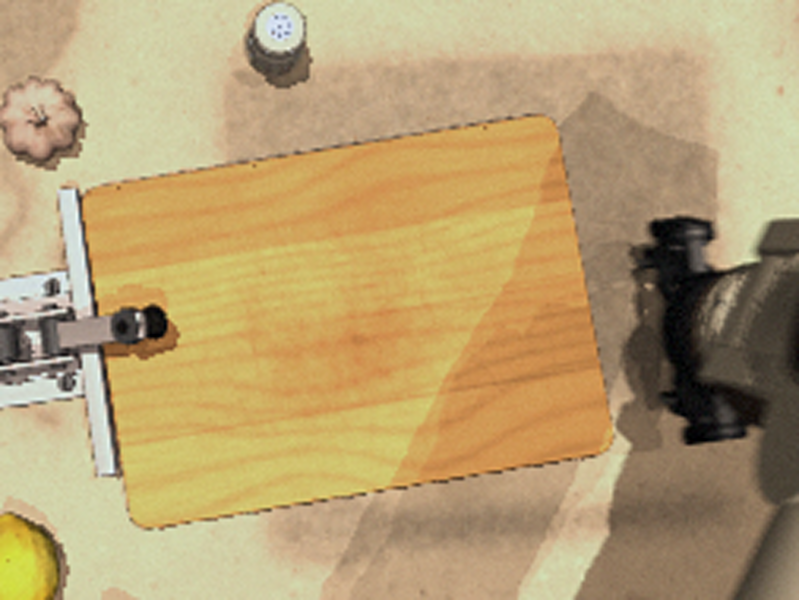

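The picture shows the board edge flush and parallel with the rail (line about (85,195)–(125,500)), lever still open, bystanders untouched. I'll rise, shut the fingers and go over to the far side of the lever.

>>> play_rows(steps=[[[-0.002, 0, -0.04, 0], [0, 0, -0.04, 0], [0, 0, -0.04, 0], [0, 0, -0.04, 0], [0, 0, -0.035, 0]]], gripper=0)

```text
time: 8.58
ee_pos: [0.5061, -0.2321, 0.2163]
tcp_rot: [179.9, 0.1, 99.3]
wrist_force: [0.5, -0.7, -0.6]
opening: 0.0255
grasp_force: 0.0
```

>>> play_rows(steps=[[[0.037, 0.0035, 0, 0], [0.037, 0.0035, 0, 0], [0.037, 0.0035, 0, 0], [0.037, 0.0035, 0, 0], [0.037, 0.0035, 0, 0]]])

```text
time: 9.0
ee_pos: [0.4933, -0.045, 0.2136]
tcp_rot: [179.9, 0.0, 99.3]
wrist_force: [0.4, -0.2, -0.2]
opening: -0.0003
grasp_force: 0.0
```

>>> play_rows(steps=[[[0.037, 0.0035, 0, 0], [0.037, 0.0035, 0, 0], [0.037, 0.0035, 0, 0], [0.037, 0.0035, 0, 0], [0.037, 0.0035, 0, 0]]])

```text
time: 9.42
ee_pos: [0.4806, 0.1409, 0.2137]
tcp_rot: [179.9, -0.0, 99.3]
wrist_force: [1.1, 0.3, -0.4]
opening: 0.0001
grasp_force: 0.0
```

>>> play_rows(steps=[[[0.038, 0.0035, 0, 0], [0.038, 0.0035, 0, 0], [0.038, 0.0035, 0, 0], [0.038, 0.0035, 0, 0], [0.038, 0.0035, 0, 0]]])

```text
time: 9.83
ee_pos: [0.4671, 0.3315, 0.2135]
tcp_rot: [180.0, -0.0, 99.3]
wrist_force: [0.8, 0.0, 0.5]
opening: -0.0001
grasp_force: 0.0
```

```bash
python3 - <<'E'
from h import *
c=shot('top','t5'); a=c['img'][130:320,120:373]; cv2.imwrite('pics/t5c.png',cv2.resize(a,(799,600),interpolation=cv2.INTER_CUBIC))
o=bot.get_obs();print(o['ee_pos'],o['tcp_rot'],o['opening'],o['q'])
E
```

```text
[0.46635454 0.3368582  0.21232866] [-1.79999096e+02 -1.53074204e-01  9.94888893e+01] 0.00018263924459566296 [ 35.77322344   8.05946086  11.33419064  93.20775512   0.13764786
 116.28441334]
```

View pics/t5c.png

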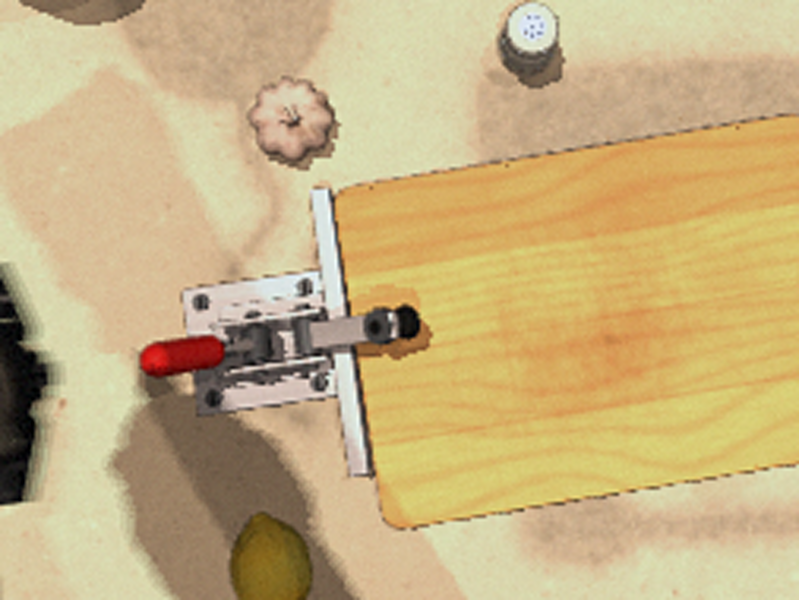

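The view shows the board still flush, and the red grip at (145–220, 355) ready to be pushed. The gripper is beyond it on the left, so I'll descend and push.

>>> play_rows(steps=[[[0, -0.0005, 0.022, 0], [0, -0.0005, 0.022, 0], [0, -0.0005, 0.022, 0], [0, -0.0005, 0.022, 0], [0, -0.0005, 0.02, 0]]])

```text
time: 10.3
ee_pos: [0.4649, 0.329, 0.104]
tcp_rot: [-180.0, -0.0, 99.3]
wrist_force: [-0.3, 0.6, -0.0]
opening: -0.0001
grasp_force: 0.0
```

>>> play_rows(steps=[[[-0.007, 0, 0, 0], [-0.007, 0, 0, 0], [-0.007, 0, 0, 0], [-0.007, 0, 0, 0], [-0.007, 0, 0, 0]]])

```text
time: 10.72
ee_pos: [0.4712, 0.2949, 0.1073]
tcp_rot: [179.8, -0.2, 99.3]
wrist_force: [-3.1, 11.1, 5.3]
opening: 0.0001
grasp_force: 5.6
```

>>> play_rows(steps=[[[-0.006, 0, 0, 0], [-0.006, 0, 0, 0], [-0.006, 0, 0, 0], [-0.006, 0, 0, 0], [-0.006, 0, 0, 0]]])

```text
time: 11.13
ee_pos: [0.4761, 0.2654, 0.1074]
tcp_rot: [179.8, -0.2, 99.3]
wrist_force: [-1.0, 3.9, 3.9]
opening: 0.0001
grasp_force: 2.0
```

>>> play_rows(steps=[[[-0.006, 0, 0, 0], [-0.006, 0, 0, 0], [-0.006, 0, 0, 0], [-0.006, 0, 0, 0], [-0.006, 0, 0, 0]]])

```text
time: 11.55
ee_pos: [0.4799, 0.2344, 0.105]
tcp_rot: [-180.0, 0.0, 99.3]
wrist_force: [1.2, 0.1, 0.1]
opening: 0.0002
grasp_force: 0.0
```

>>> play_rows(steps=[[[0.02, 0, 0, 0], [0.02, 0, 0, 0], [0.02, 0, -0.01, 0], [0.02, 0, -0.02, 0], [0.01, 0, -0.02, 0]]])

```text
time: 11.97
ee_pos: [0.4646, 0.3249, 0.1547]
tcp_rot: [-179.9, 0.1, 99.3]
wrist_force: [0.5, 0.2, 1.0]
opening: 0.0003
grasp_force: 0.0
```

>>> play_rows(steps=[[[0.01, 0, -0.02, 0], [0, 0, 0, 0], [0, 0, 0, 0], [0, 0, 0, 0], [0, 0, 0, 0]]])

```text
time: 12.38
ee_pos: [0.4636, 0.3331, 0.1739]
tcp_rot: [-179.9, 0.1, 99.3]
wrist_force: [-0.5, 0.0, 0.2]
opening: -0.0002
grasp_force: 0.0
```

```bash
python3 - <<'E'
from h import *
c=shot('top','t6'); a=c['img'][130:320,120:373]; cv2.imwrite('pics/t6c.png',cv2.resize(a,(799,600),interpolation=cv2.INTER_CUBIC))
E
```

```text
(no output)
```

View pics/t6c.png

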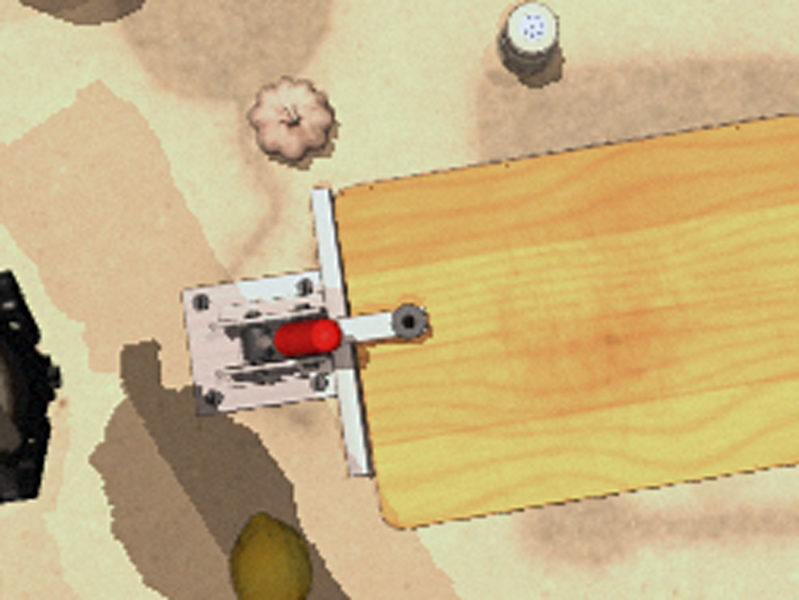

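The lever is over the rail at (275–340, 337), the hold arm lies level with its pad on the board at (410,322), the board is flush and the gripper is clear. Handing in.

```bash
python3 -c "
from workcell import bot
print(bot.job_done())"
```

```text
the job is handed in; nothing more can be done
None
```

I handed the job in at about 12.4 s: in the last top view the board sits flush against the rail, the red lever is snapped over to its closed side, the pad is on the board, and the garlic, lemon and shaker haven't moved; I got no verdict back and didn't measure the pad force.

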